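# Pop one dishwasher tablet and trap it

### The job

Press the release key of the tablet dispenser with one fingertip and keep it down; the spring pusher shoots the dishwasher tablet out along the lane, so have the other finger standing in the lane to trap it before it slides off the open end. Finish while holding like that: key down under one finger, the tablet at rest on the lane against the other. Never lift the tablet, and leave the other things standing where they are.

Things in the scene. Friction and masses are not known exactly. Their poses are not given: they have to be found in the camera images.
- dispenser: low white tablet dispenser fixed to the worktop. Origin on the worktop under it, on the lane's centre line; x = the way the tablet is pushed out along the lane, y = across, towards the key, z up. The lane's deck is 12 mm above the worktop, x = -90 to +78 mm, centred on y = 0. A wing at x = 9 to 71, y = 19 to 71 mm, also 12 mm high, carries the key in a bezel whose top is 17 mm above the worktop
- gate (a point): point on the deck at x = -8.5, y = 0, z = 12 mm of the dispenser, where a thin gate blade tied to the key crosses the lane, 6 mm high. Behind it (x = -85 to -9 mm) is the magazine, between cheeks at y = +-15 to 19 mm whose tops are 32 mm above the worktop
- lane_mid (a point): point on the deck in the middle of the open lane, at x = 40, y = 0, z = 12 mm of the dispenser. The open lane (x = -10 to 78 mm) has only lips at y = +-15 to 19 mm, their tops 15 mm above the worktop. A finger standing near here, its tip above the lips and below the tablet's top (32 mm above the worktop), stops the tablet
- lane_end (a point): point on the deck at the open end of the lane, x = 78, y = 0, z = 12 mm of the dispenser; beyond it the tablet drops to the worktop
- key_top (a point): middle of the top of the release key's grey cap, 34 mm (dispenser x) by 26 mm (dispenser y), at x = 40, y = 50 mm of the dispenser: 50 mm straight across from lane_mid. Its top is 26 mm above the worktop when up and 18 mm when fully down
- release_key (a joint): how far the key is pressed down, m: 0 up, 0.008 fully down. A spring pushes it back up (2 N at the top, 5 N fully down). The gate lets the tablet go at about 0.006 and comes back up if the key is let go
- pusher (a joint): travel of the grey spring pusher behind the tablet along dispenser +x, m: 0 as loaded, 0.11 at most; it pushes with about 2.4 N and moves at about 0.13 m/s when the gate opens, so the tablet leaves the lane within a second if nothing stops it
- tablet: white dishwasher tablet, 36 mm (its x) x 26 mm (its y) x 20 mm high, about 30 g, loose. Origin in the middle of its underside. It starts in the magazine with its middle at x = -28 mm of the dispenser, its front against the gate; its axes start along the dispenser's
- egg_timer: a round two-tone egg timer, 63 mm wide, 58 mm high, bystander; origin in the middle of its underside
- tumbler: a small clear tumbler, 48 mm wide, 61 mm high, bystander; origin in the middle of its underside
- spice_jar: a spice jar with a green cap, 44 mm wide, 99 mm high, bystander; origin in the middle of its underside
- scrub_tub: a round printed tub, 72 mm wide, 71 mm high, bystander; origin in the middle of its underside
- mug: a mug with one handle, 86 x 118 mm, 96 mm high, bystander; origin in the middle of its underside
- tea_box: an upright tea carton, 112 x 65 mm, 87 mm high, bystander; origin in the middle of its underside
Mind the look-alikes: they are no part of the job. Leave any pink or purple look-alike of the tablet alone.

How it is judged:
By the outcome, as a careful person would: the job done as asked, in the order asked, and still so for the second after the job is handed in, while the arm keeps its last pose, push and grip.
It also fails if it takes over 32 s, if anything falls off the work surface, if the arm or the gripper's body presses on something with over 40 N, if the wrist force passes 120 N, or if a joint passes its speed limit or range.

### The arm

A 7-joint arm with a two-finger parallel gripper is mounted at the origin on a cart in front of the work surface, level with it; the furniture and walls round the work are solid. World frame = base frame: x ahead of the robot, y to its left, z up, the work surface at z = 0. Lengths are in m, angles in rad, forces in N, time in s.
With the tool pointing down it reaches from about 0.4 to 0.85 m from the base axis. Payload 10.4 kg.
Tool frame: the origin (TCP) lies midway between the tips of the shut fingers; the grasp point (between the pads) lies 19 mm behind it; z points along the fingers, y is the line along which they close (so a half turn about z gives the same grasp; the last joint's range is limited). The gripper opens to 87 mm and grips with 3 to 60 N. Pads are 19 mm wide; open, the fingers measure 117 mm over their backs; the gripper's body (75 mm by 190 mm) begins 51 mm behind the grasp point.
Start: joints at [1.18, 0.332, -0.065, 1.46, 0.022, 1.35, -0.088], TCP at [0.225, -0.583, 0.223] pointing down, gripper open.
Joint ranges: [-2.6, 2.6], [-0.5, 2.12], [-1.47, 1.34], [0.16, 2.42], [-1.27, 4.41], [0.06, 2.06], [-2.6, 2.6]. Speed limits (rad/s): [2.22, 2.22, 2.79, 2.79, 3.14, 3.14, 3.14].

### API

Orientations are given as a unit quaternion [x, y, z, w].
In Python, from bench import r gives the robot as it stands.
- The arm moves only by the tool apply_moves, never from a script. Its argument "steps" is a list of rows, each a list of 7 numbers: the turn, a rotation vector about the tool's x, y, z in rad, then the shift along the tool's x, y, z in mm, then the opening, from -1 (shut) to 1 (fully open). In form: [[ax, ay, az, x, y, z, claw], ...]. A call has 1 to 20 rows; each row is the pose to reach, as a shift and turn from the pose commanded when the call began, along the tool's axes at that moment; what a row does not reach only later rows make up. A row lasts 1/12 s, in which the tool goes at most 41.7 mm and 7.16 degrees, less where a joint would pass 70% of its speed; a pose out of reach is approached as far as the arm can. A call with a gripper value outside its range is refused whole. The fingers move at their own pace and stop on an object; "force" is the grip in N (left out, the last holds). Time passes only in rows, so rows that repeat a pose let the fingers close. It gives the time, the measured TCP pose, the force, the opening and the grip force at its end, in the units of the state.
- r.read_state(): the state, without advancing time (a new reading comes with each control period).
- r.camera(name): name is "scene" or "top" or "wrist"; returns a dict with "pixels" (420x560x3 uint8, red, green, blue), "z_map" (420x560 float32, m along the optical axis (not along the pixel's ray), 0 where there is no reading), "fovy" (degrees; the focal length in pixels is half the picture's height over the tangent of half this angle, whatever the lens; pixels are square), "cx", "cy" (the principal point, pixels), "k1" (the pictures are not rectified: a ray, as slopes to the right and down, at radius r is drawn at 1 + k1 r^2 times it, then the intrinsics apply), "position" and "orientation" of the camera in the world. Camera axes: x right, y down, z forward; pixel columns grow to the right and rows downward; lengths in m; the calibration is good to about 2 mm. A picture is of the moment at which its call begins.
- r.close_job(): hands the job in; it is judged then, once.
The state is a dict: "time": time; "joint_positions": joint angles; "joint_vel": joint speeds; "joint_torque": joint torques, N m; "ee_pos": TCP position; "eef_rot": TCP orientation; "ft_force": force on the tool from outside, world axes, zero at the start; "torque": the same for the moment, N m; "width": finger opening in m; "grip_force": force on a finger pad.
Only numpy, scipy, OpenCV 4.12 (cv2) and the standard library are available. Lean on these libraries where they do the work, as an engineer would, in place of code of your own. Each camera call takes 0.05 s, during which the arm holds its last target. There are 200 camera calls.

## Working session

There is one attempt and no reset: what is moved stays moved. The work goes in short steps, Python scripts to look and compute and a tool call to move; the robot and the scene stay as the last step left them, time stands still between calls to the robot, and variables do not carry over. Pictures are saved under pics/ and viewed, at most 10 in all, crops included, and the job is handed in when it is done.

Besides the shell and the picture viewer there is one more tool, called after ">>>" by a JSON object that holds its "method" and its "body". apply_moves: Moves the arm, as the interface text tells. Its arguments: {"type":"object","properties":{"steps":{"type":"array","items":{"type":"array","items":{"type":"number"}}},"force":{"type":"number"}},"required":["steps"]}

```bash
mkdir -p pics; cat > h.py <<'E'
from bench import r
import numpy as np, cv2
from scipy.spatial.transform import Rotation as R
def K(c):
    f=210/np.tan(np.radians(c["fovy"])/2); return f
def rays(c,uv):
    f=K(c); d=(np.atleast_2d(uv).astype(float)-[c["cx"],c["cy"]])/f; s=d.copy()
    for _ in range(20): s=d/(1+c["k1"]*(s**2).sum(1,keepdims=True))
    return R.from_quat(c["orientation"]).apply(np.c_[s,np.ones(len(s))]), np.c_[s,np.ones(len(s))]
def plane(c,uv,z):
    w,_=rays(c,uv); p=np.array(c["position"]); return p+w*((z-p[2])/w[:,2])[:,None]
def cloud(c):
    h,w=c["z_map"].shape; v,u=np.mgrid[:h,:w]; W,_=rays(c,np.c_[u.ravel(),v.ravel()])
    P=np.array(c["position"])+W*c["z_map"].ravel()[:,None]; return P.reshape(h,w,3)
E
python3 - <<'E'
from h import *
import pickle
for n in ["scene","top"]:
    c=r.camera(n); pickle.dump(c,open(n+".pkl","wb")); cv2.imwrite(f"pics/{n}.png",c["pixels"][...,::-1])
    print(n,c["position"],c["orientation"],c["fovy"],c["k1"])
s=r.read_state(); print(s["time"],s["ee_pos"],s["eef_rot"],s["width"])
E
```

```text
scene [0.06829858 0.37375626 0.61558436] [-0.47270024  0.77924756 -0.35746071  0.20383709] 55.50708903466056 0.009941694680816357
top [0.48879566 0.06175176 0.88554574] [ 0.71542326 -0.6953565   0.0492887  -0.04711176] 49.25300893680804 -0.017435830596966077
0.1 [ 0.22457467 -0.58287622  0.22183067] [ 9.83141310e-01  1.82846203e-01 -1.53386307e-04 -6.37888055e-04] 0.0869815236854093
```

View pics/top.png

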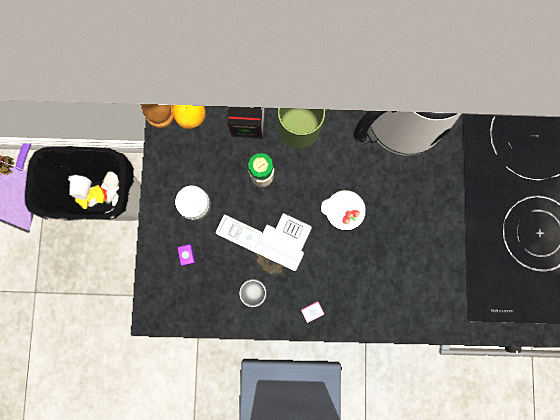

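View pics/scene.png

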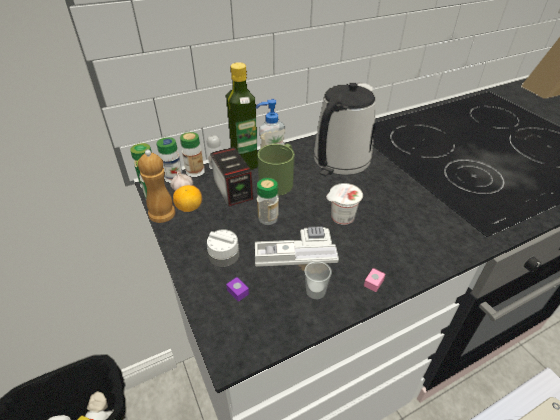

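Top view: dispenser spans about (217,215)–(303,270), the magazine is at the left, the lane end is near (300,262), and the key is at (293,228). The pink and purple look-alikes are at (312,312) and (186,255), the tumbler at (252,293) and the spice jar at (261,168).

```bash
python3 - <<'E'
from h import *
import pickle
c=pickle.load(open("top.pkl","rb")); P=cloud(c)
cv2.imwrite("pics/crop.png",cv2.resize(c["pixels"][200:285,200:320,::-1],None,fx=6,fy=6,interpolation=cv2.INTER_CUBIC))
hsv=cv2.cvtColor(c["pixels"],cv2.COLOR_RGB2HSV)
m=((hsv[...,2]>140)&(hsv[...,1]<60)).astype(np.uint8); m[:205]=0;m[280:]=0;m[:,:212]=0;m[:,310:]=0
n,l,st,ce=cv2.connectedComponentsWithStats(m); i=1+np.argmax(st[1:,4]); print(st[i],ce[i])
Q=P[l==i]; print("z pct",np.percentile(Q[:,2],[1,10,25,50,75,90,99]))
xs=plane(c,[[217,226],[303,270],[293,228]],0.015);print(xs)
# table-level offset
print("table z",np.median(P[300:330,160:230,2]))
for name,(u,v) in dict(timer=(192,202),tumbler=(252,293),jar=(261,164),tub=(346,210),purple=(186,255),pink=(312,312)).items():
    print(name,np.round(P[v-3:v+4,u-3:u+4].reshape(-1,3).mean(0),3))
E
```

```text
[ 215  213   95   58 2843] [268.85121351 238.80513542]
z pct [-0.00069767  0.00981347  0.01126786  0.01342225  0.02533531  0.03126917
  0.03420693]
[[0.57090285 0.17724694 0.015     ]
 [0.49235683 0.01149936 0.015     ]
 [0.57122883 0.03224084 0.015     ]]
table z -0.00028328781718583995
timer [0.61  0.22  0.055]
tumbler [0.447 0.106 0.013]
jar [0.674 0.094 0.099]
tub [ 0.601 -0.06   0.07 ]
purple [0.514 0.232 0.02 ]
pink [ 0.416 -0.007  0.02 ]
```

View pics/crop.png

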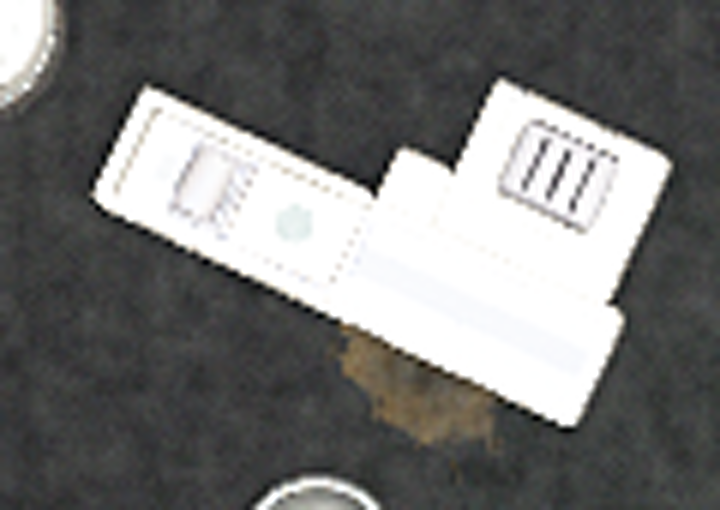

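The crop shows lane-end corners at about (575,428) and (624,318), magazine-end corners at (95,195) and (148,88), and the key cap centred at about (559,176).

```bash
python3 - <<'E'
from h import *
import pickle
c=pickle.load(open("top.pkl","rb"))
def g(pts,z): return plane(c,np.array(pts)/6+200-.42,z)
e=g([(575,428),(624,318)],.0145); b=g([(95,195),(148,88)],.032); k=g([(533,122),(617,158),(585,230),(503,192)],.026)
E,B,Kc=e.mean(0),b.mean(0),k.mean(0)
print("len",np.linalg.norm((E-B)[:2]),"widths",np.linalg.norm(e[0]-e[1]),np.linalg.norm(b[0]-b[1]))
# fit 2D rigid pose: model->world
M=np.array([[78,-19],[78,19],[-90,-19],[-90,19],[40,50]])/1000; W=np.r_[e,b,[Kc]][:,:2]
a=M-M.mean(0);w=W-W.mean(0); th=np.arctan2((a[:,0]*w[:,1]-a[:,1]*w[:,0]).sum(),(a*w).sum())
Rm=np.array([[np.cos(th),-np.sin(th)],[np.sin(th),np.cos(th)]]); t=W.mean(0)-Rm@M.mean(0)
print("yaw",np.degrees(th),"t",t,"resid",np.round((M@Rm.T+t-W)*1000,1).tolist())
T=t+Rm@[.040,.025]; print("target TCP",T,"lane_mid",t+Rm@[.04,0],"key",t+Rm@[.04,.05],Kc)
s=r.read_state(); q=R.from_quat(s["eef_rot"]); print("tool axes",q.as_matrix().round(3).tolist())
ang=np.degrees(np.arctan2(*q.as_matrix()[:2,1][::-1])); print("tool y yaw",ang,"want",np.degrees(th)+90)
print("shift tool mm",q.inv().apply(np.r_[T,.13]-s["ee_pos"])*1000)
for n,p in dict(timer=(.61,.22),tumbler=(.447,.106),jar=(.674,.094),tub=(.601,-.06)).items(): print(n,(Rm.T@(np.array(p)-T))*1000)
np.savez("pose.npz",t=t,th=th)
E
```

```text
len 0.16573467934421232 widths 0.03782495186873899 0.03715296749076168
yaw -113.80615926124541 t [0.53887228 0.08887273] resid [[-0.2, -0.6], [-0.3, -1.2], [-0.0, 1.5], [0.8, 1.1], [-0.2, -0.8]]
target TCP [0.54559945 0.04218499] lane_mid [0.52272654 0.05227608] key [0.56847235 0.0320939 ] [0.56863464 0.03289861 0.026     ]
tool axes [[0.933, 0.36, -0.001], [0.36, -0.933, 0.001], [-0.0, -0.001, -1.0]]
tool y yaw -68.92882360694882 want -23.806159261245412
shift tool mm [ 524.29225513 -467.72824303   92.40781413]
timer [-188.68072543  -12.85278509]
tumbler [ -18.5863541  -115.96876272]
jar [-99.23446764  96.56095704]
tub [71.12862631 91.93319083]
```

>>> {"method": "apply_moves", "body": {"steps": [[0,0,-0.1,65,-58,0,-0.2],[0,0,-0.2,131,-117,0,-0.2],[0,0,-0.3,197,-175,0,-0.2],[0,0,-0.4,262,-234,0,-0.2],[0,0,-0.5,328,-292,0,-0.2],[0,0,-0.6,393,-351,0,-0.2],[0,0,-0.7,459,-409,0,-0.2],[0,0,-0.787,524,-468,20,-0.2],[0,0,-0.787,524,-468,30,-0.2],[0,0,-0.787,524,-468,30,-0.2],[0,0,-0.787,524,-468,30,-0.2],[0,0,-0.787,524,-468,30,-0.2],[0,0,-0.787,524,-468,30,-0.2],[0,0,-0.787,524,-468,30,-0.2],[0,0,-0.787,524,-468,30,-0.2],[0,0,-0.787,524,-468,30,-0.2],[0,0,-0.787,524,-468,30,-0.2],[0,0,-0.787,524,-468,30,-0.2],[0,0,-0.787,524,-468,30,-0.2],[0,0,-0.787,524,-468,30,-0.2]]}}

```text
time: 1.77
ee_pos: [0.5451, 0.0415, 0.1921]
eef_rot: [0.838, 0.546, -0.001, -0.0]
ft_force: [0.0, -0.8, 0.2]
width: 0.0349
grip_force: 0.0
```

```bash
python3 - <<'E'
from h import *
import pickle
c=r.camera("wrist"); pickle.dump(c,open("wrist.pkl","wb")); cv2.imwrite("pics/w1.png",c["pixels"][...,::-1])
d=np.load("pose.npz"); th=d["th"]; Rm=np.array([[np.cos(th),-np.sin(th)],[np.sin(th),np.cos(th)]])
q=R.from_quat(c["orientation"]); 
for n,m in dict(lane=(.04,0,.012),end=(.078,0,.012),key=(.04,.05,.026),gate=(-.0085,0,.012)).items():
    p=np.r_[d["t"]+Rm@m[:2],m[2]]; v=q.inv().apply(p-c["position"]); s=v[:2]/v[2]; s*=1+c["k1"]*(s@s); print(n,s*K(c)+[c["cx"],c["cy"]])
print(r.read_state()["ee_pos"])
E
```

```text
lane [255.11115361 186.60284984]
end [255.86232432 223.21652921]
key [306.914786   189.75239968]
gate [254.1579902  136.76575399]
[0.54515316 0.04069936 0.19227485]
```

View pics/w1.png

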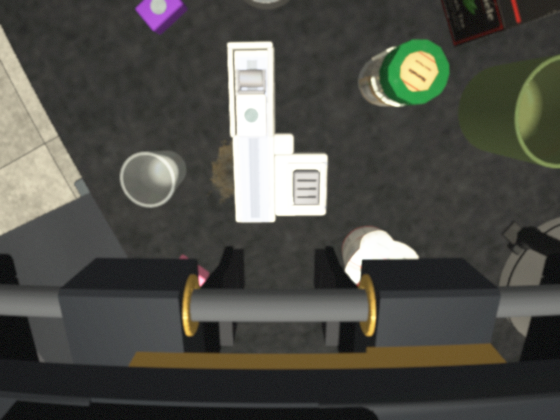

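The wrist view agrees with the pose: lane end at about (255,221), key at about (306,188). Descending to just above the key.

>>> {"method": "apply_moves", "body": {"steps": [[0,0,0,4,0,35,-0.2],[0,0,0,4,0,70,-0.2],[0,0,0,4,0,100,-0.2],[0,0,0,4,0,125,-0.2],[0,0,0,4,0,145,-0.2],[0,0,0,4,0,155,-0.2],[0,0,0,4,0,160,-0.2],[0,0,0,4,0,160,-0.2],[0,0,0,4,0,160,-0.2],[0,0,0,4,0,160,-0.2]]}}

```text
time: 2.65
ee_pos: [0.548, 0.0454, 0.034]
eef_rot: [0.838, 0.546, 0.001, 0.001]
ft_force: [-0.5, 0.1, 0.6]
width: 0.0355
grip_force: 0.0
```

```bash
python3 - <<'E'
from h import *
c=r.camera("wrist"); cv2.imwrite("pics/w2.png",c["pixels"][...,::-1])
s=r.read_state(); print(s["ee_pos"],s["ft_force"],s["width"])
d=np.load("pose.npz"); th=d["th"]; Rm=np.array([[np.cos(th),-np.sin(th)],[np.sin(th),np.cos(th)]]); print("disp frame mm",Rm.T@(np.array(s["ee_pos"][:2])-d["t"])*1000)
E
```

```text
[0.5479795  0.04549318 0.03387745] [0.57930383 0.27475512 0.64370708] 0.034875067415825425
disp frame mm [36.01259157 25.84221678]
```

View pics/w2.png

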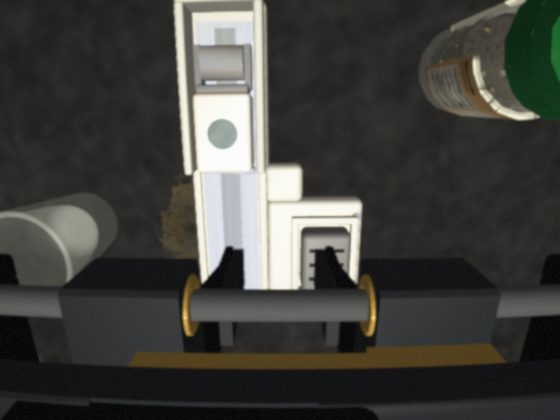

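Fingers line up: left fingertip at about (231,265) over the lane centre (column ~230), right one at about (330,265) over the key (column ~325); the tablet waits at (222,133). Pressing.

>>> {"method": "apply_moves", "body": {"steps": [[0,0,0,0,0,5,-0.2],[0,0,0,0,0,9,-0.2],[0,0,0,0,0,12,-0.2],[0,0,0,0,0,14,-0.2],[0,0,0,0,0,16,-0.2],[0,0,0,0,0,16,-0.2],[0,0,0,0,0,16,-0.2],[0,0,0,0,0,16,-0.2]]}}

```text
time: 3.37
ee_pos: [0.548, 0.0455, 0.0181]
eef_rot: [0.838, 0.546, 0.001, 0.001]
ft_force: [-5.3, -0.6, 19.2]
width: 0.0348
grip_force: 10.7
```

>>> {"method": "apply_moves", "body": {"steps": [[0,0,0,0,0,0,-0.2],[0,0,0,0,0,0,-0.2],[0,0,0,0,0,0,-0.2],[0,0,0,0,0,0,-0.2],[0,0,0,0,0,0,-0.2],[0,0,0,0,0,0,-0.2],[0,0,0,0,0,0,-0.2],[0,0,0,0,0,0,-0.2],[0,0,0,0,0,0,-0.2],[0,0,0,0,0,0,-0.2]]}}

```text
time: 4.2
ee_pos: [0.548, 0.0456, 0.0181]
eef_rot: [0.838, 0.546, 0.001, 0.001]
ft_force: [-4.2, -2.1, 20.3]
width: 0.0347
grip_force: 10.7
```

```bash
python3 - <<'E'
from h import *
c=r.camera("wrist"); t=r.camera("scene")
cv2.imwrite("pics/w3.png",np.hstack([c["pixels"][0:300,100:450,::-1],cv2.resize(t["pixels"][200:300,220:370,::-1],(450,300))]))
s=r.read_state(); print(s["ee_pos"],s["ft_force"],s["width"],s["grip_force"])
E
```

```text
[0.54802553 0.04553304 0.01815648] [-3.55525162 -1.79798922 20.03745357] 0.034667810400799894 10.662909736856818
```

View pics/w3.png

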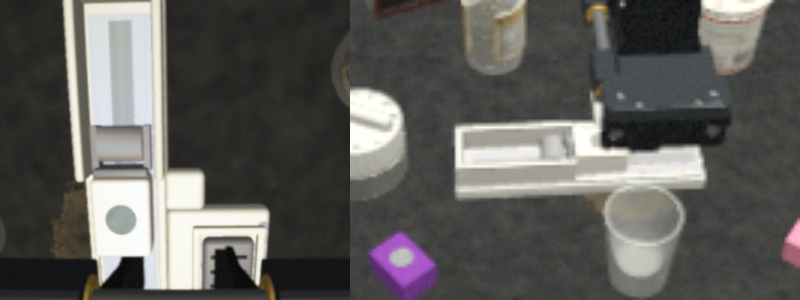

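The tablet at (120,217) in the left half has come out of the magazine. It rests on the lane against the left finger, with the pusher behind it and the key held fully down. Handing in.

```bash
python3 -c "
from bench import r
print(r.close_job())"
```

```text
the job is handed in; nothing more can be done
None
```

The key is held fully down under one finger (about 20 N), and the tablet is at rest on the lane against the other; I handed the job in at about 4.3 s of the 32 s allowed, and no verdict came back.

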